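Hang the loaded parts caddy on the rail and slide it to the green clip

TASK

Hook the small blue caddy, with the brass lock cylinder in its tray, onto the round steel rail through the gap at the rail's right-hand end, where the yellow bar above the rail stops short. Then slide it along the rail, under the yellow bar, until it is centred on the green clip, and let go so that it hangs there still and upright. Keep the brass cylinder in the tray and leave the other things on the bench where they are.

Things in the scene. Friction and masses are not known exactly. Their poses are not given: they have to be found in the camera images.
- caddy: Blue caddy standing on the bench, 209 mm high, 0.6 kg loaded. Origin: centre of the tray's underside, z up. Tray 48 (x) x 80 (y) x 28 mm, walls and floor 3, steel strip behind to x 27. A flat strap 44 wide (y) rises at its front, x -28 to -24, carries the hook at z 98 to 135, goes on up and bends back at z 162 to 167 to carry the grip block. Between tray and hook lip (z 28 to 98) it is open to +x
- caddy_grip (a point): point in the caddy's black grip block, at x 0, y 0, z 191 mm of the caddy: TCP place for a grasp from straight above. Block 14 (x) x 30 (y) x 42 mm, z 167 to 209; close along either; the centre of mass is nearly below it
- caddy_saddle (a point): apex (underside) of the steel hook's upside-down V saddle, at x 0, y 0, z 130 mm of the caddy, 44 mm long in y, slopes 25 deg. Front guide ends at x -13, z 110. Hung, it lies 6.6 mm above the rail's axis, and the caddy's underside 37 mm above the bench
- caddy_lip (a point): lower tip of the hook's back lip, at x 20, z 98 mm of the caddy; the lip's inner face is at x 13.5. To hook on: hold the caddy 30 to 45 mm above its hung height with its strap on the robot's side of the rail, move it in +x of the stand until the lip has passed over the rail and the saddle is above it, then lower
- cylinder: brass lock cylinder, 33x62x17 mm, lying loose in the caddy's tray, long side along the caddy's y; origin under its centre
- rail_stand: fixed grey stand. Origin: centre of its underside; y along the rail, z up, robot's side -x. Base 76 (x) x 400 (y) x 12 mm. Posts 20 (x) x 12 (y) mm at y -180 (170 high) and +180 (182 high), joined by a round steel rail, diameter 12, axis at x 0, z 160. Yellow keeper bar above the rail, 22 wide (x), z 178 to 182, y -60 to +186: no hooking on or off under it
- rail_gap (a point): point on the rail's axis in the gap, at x 0, y -115, z 160 mm of the stand: where to hook the caddy's middle on. The gap, with nothing above the rail, runs from the post at y -174 to the end of the keeper bar at y -60
- mark_clip: green clip, 26 (x) x 12 (y) x 4 mm, fixed on top of the yellow keeper bar; origin under its centre, z 182 mm of the stand, axes as the stand's; its place along the bar varies (stand's y 0 to 120). The caddy's middle shall hang at the clip's y
- padlock: grey padlock lying flat, 78x48x19 mm; origin under its centre; not to be disturbed
- screwdriver: red-handled screwdriver lying flat, 29x193x30 mm; origin under its centre, shank along y; not to be disturbed
- oil_bottle: small cream oil bottle standing, 45 across, 133 high mm; origin under its centre; not to be disturbed
- screw_jar: clear jar with red lid, 65 across, 99 high mm; origin under its centre; not to be disturbed
- parts_tin: low round red tin, 66 across, 36 high mm; origin under its centre; not to be disturbed
- tape_measure: yellow tape measure standing, 33x70x60 mm; origin under its centre; not to be disturbed
- steel_cylinder: silver lock cylinder lying flat, 33x62x17 mm; origin under its centre; not to be disturbed

How it is judged:
By the outcome, as a careful person would: the job done as asked, in the order asked, and still so for the second after the job is handed in, with the robot touching nothing.
It also fails if it takes over 58 s, if anything falls off the work surface, if the arm or the gripper's body presses on something with over 40 N, if the wrist force passes 120 N, or if a joint passes its speed limit or range.

ROBOT

A 6-joint arm with a two-finger parallel gripper is mounted at the origin on a cart in front of the work surface, level with it; the furniture and walls round the work are solid. World frame = base frame: x ahead of the robot, y to its left, z up, the work surface at z = 0. Lengths are in m, angles in rad, forces in N, time in s.
With the tool pointing down it reaches from about 0.325 to 0.9 m from the base axis. Payload 6.1 kg.
Tool frame: the origin (TCP) lies between the finger pads, 19 mm behind the fingertips; this is the grasp point; z points along the fingers, y is the line along which they close (so a half turn about z gives the same grasp; the last joint's range is limited). The gripper opens to 85 mm and grips with 20 to 120 N. Pads are 22 mm wide; open, the fingers measure 114 mm over their backs; the gripper's body (76 mm by 85 mm) begins 54 mm behind the grasp point. The pads swing forward as they close: fully open they stand 13 mm farther back than shut.
Start: joints at [-1.373, 0.22, 1.526, -0, 1.395, -0.126], TCP at [0.199, -0.593, 0.25] pointing down, gripper open.
Joint ranges: [-2.98, 2.98], [-0.91, 2.08], [0.09, 2.57], [-1.24, 4.39], [0.2, 2.65], [-2.68, 2.68]. Speed limits (rad/s): [2.57, 2.57, 3.01, 3.14, 3.14, 3.14].

INTERFACE

Orientations are given as a 3x3 rotation matrix whose columns are the frame's x, y, z axes.
In Python, from rig import get_obs, capture, camera_info, sign_off gives the robot as it stands.
- The arm moves only by the shell command python3 -m inch 'ROWS' [FORCE]. ROWS is JSON, a list of rows, each an object with "claw": the opening, from -1 (shut) to 1 (fully open); "offset": the shift along the tool's x, y, z each as a share of 50 cm, from -1 to 1, a list of three; "dr": the turn, a rotation vector about the tool's x, y, z each as a share of 0.15 rad, from -1 to 1, a list of three. In form: [{"claw": claw, "offset": [tx, ty, tz], "dr": [rx, ry, rz]}, ...]. A call has 1 to 12 rows; each row shifts and turns the commanded pose from where the row before left it, along the tool's axes as they then stand; what a row does not reach is not made up. A row lasts 1/8 s, in which the tool goes at most 62.5 mm and 10.7 degrees, less where a joint would pass 70% of its speed; a pose out of reach is approached as far as the arm can. A call with a number of a shift or a turn outside -1 to 1 is refused whole. A call with a gripper value outside its range is refused whole. The fingers move at their own pace and stop on an object; FORCE is the grip in N (left out, the last holds). Time passes only in rows, so rows that do not move let the fingers close. It gives the time, the measured TCP pose, the force, the opening and the grip force at its end, in the units of the state.
- get_obs(): the state, without advancing time (a new reading comes with each control period).
- capture(name): name is "scene" or "top" or "wrist"; returns the picture (384x512x3 uint8, blue, green, red); there is no depth.
- camera_info(name): a dict with "fx", "fy", "cx", "cy" (pixels), "R" (3x3) and "t" (3): a world point X has camera coordinates R X + t. Camera axes: x right, y down, z forward; pixel columns grow to the right and rows downward; lengths in m; the calibration is good to about 2 mm. A picture is of the moment at which its call begins: read the wrist's pose just before it. camera_info takes no time and is no camera call; for the wrist camera it gives the pose at the moment of the call.
- sign_off(): hands the job in; it is judged then, once.
The state is a dict: "t": time; "joints": joint angles; "joint_velocities": joint speeds; "joint_efforts": joint torques, N m; "eef_pos": TCP position; "tcp_rot": TCP orientation; "contact_force": force on the tool from outside, world axes, zero at the start; "wrist_torque": the same for the moment, N m; "finger_gap": finger opening in m; "grip_force": force on a finger pad.
Only numpy, scipy, OpenCV 4.12 (cv2) and the standard library are available. Lean on these libraries where they do the work, as an engineer would, in place of code of your own. Each camera call takes 0.05 s, during which the arm holds its last target. There are 200 camera calls.

## Working session

There is one attempt and no reset: what is moved stays moved. The work goes in short steps, Python scripts to look and compute and a shell command to move; the robot and the scene stay as the last step left them, time stands still between calls to the robot, and variables do not carry over. Pictures are saved under pics/ and viewed, at most 10 in all, crops included, and the job is handed in when it is done.

```bash
mkdir -p pics; ls; python3 - <<'E'
from rig import *
import cv2
o=get_obs();print(o['eef_pos'],o['tcp_rot'],o['contact_force'],o['finger_gap'])
for n in ('scene','top'):
    i=camera_info(n);print(n,i)
    im=capture(n);cv2.imwrite(f'pics/{n}0.png',im)
a=cv2.imread('pics/scene0.png')
cv2.imwrite('pics/s0.png',cv2.resize(a,(800,600),interpolation=cv2.INTER_CUBIC))
a=cv2.imread('pics/top0.png')
cv2.imwrite('pics/t0.png',cv2.resize(a,(800,600),interpolation=cv2.INTER_CUBIC))
E
```

```text
pics
[ 0.19873254 -0.59196109  0.24888293] [[ 9.48035793e-01  3.18163465e-01 -3.79994733e-04]
 [ 3.18163592e-01 -9.48033875e-01  1.92360904e-03]
 [ 2.51774239e-04 -1.94455071e-03 -9.99998078e-01]] [ 0.35323188  0.48380417 -0.19064396] 0.08542930308922778
scene {'fx': 477.9757411833875, 'fy': 477.9757411833875, 'cx': 253.2874227264886, 'cy': 186.9569200977417, 'R': array([[-0.43872195, -0.89840998,  0.01955911],
       [-0.62787258,  0.29089339, -0.72191209],
       [ 0.64288341, -0.32899931, -0.69170831]]), 't': array([0.25675916, 0.43106964, 1.1655132 ])}
top {'fx': 441.0291580026738, 'fy': 441.0291580026738, 'cx': 252.40860200006617, 'cy': 191.36552120516137, 'R': array([[ 0.07538082, -0.99715008, -0.00307456],
       [-0.97579898, -0.07313135, -0.20607802],
       [ 0.20526587,  0.01853449, -0.97853073]]), 't': array([-0.0051576 ,  0.59894458,  1.4515266 ])}
```

View pics/s0.png

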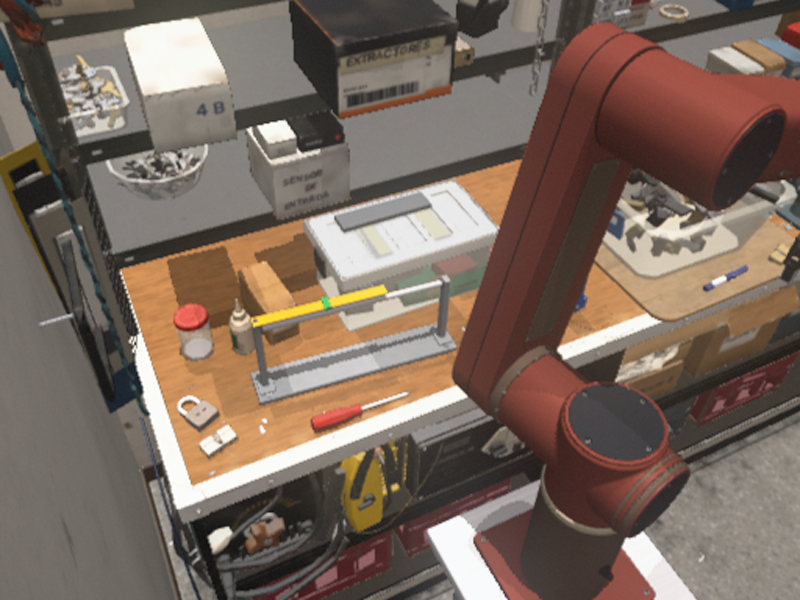

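View pics/t0.png

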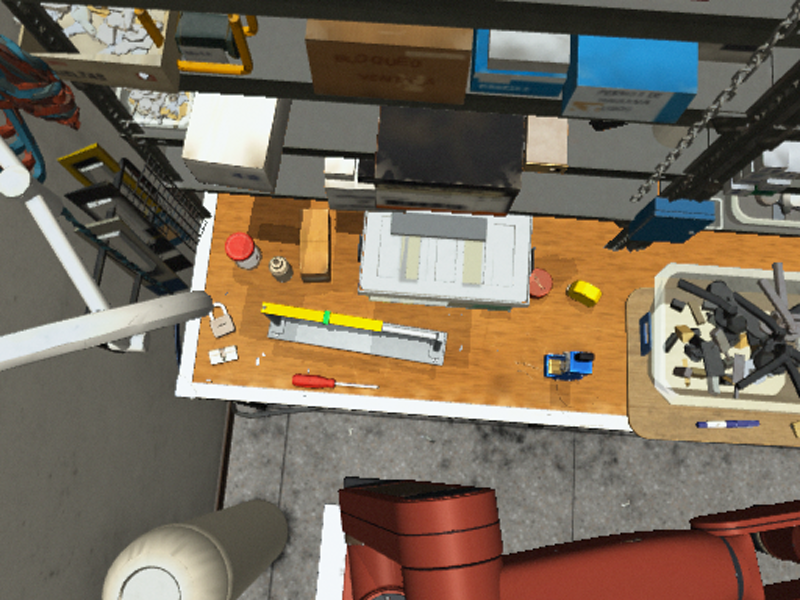

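The scene view shows the stand, with the clip at about (326,303) of 800x600; the arm hides the caddy. The top view shows the caddy at about (568,365), its black grip at (588,356), the rail from (265,310) to (445,340) and the clip at (326,317).

```bash
cat > h.py <<'E'
import numpy as np, cv2
from rig import *
def ray(n,uv,z,i=None):
    i=i or camera_info(n); R,t=i['R'],i['t']; c=-R.T@t
    d=R.T@np.array([(uv[0]-i['cx'])/i['fx'],(uv[1]-i['cy'])/i['fy'],1]); return c+d*(z-c[2])/d[2]
def proj(n,X,i=None):
    i=i or camera_info(n); p=i['R']@np.array(X)+i['t']; return np.array([i['fx']*p[0]/p[2]+i['cx'],i['fy']*p[1]/p[2]+i['cy']])
def blobs(im,lo,hi,box=None,amin=8):
    m=cv2.inRange(cv2.cvtColor(im,cv2.COLOR_BGR2HSV),np.array(lo),np.array(hi))
    if box: k=np.zeros_like(m);k[box[1]:box[3],box[0]:box[2]]=1;m=m*k
    n,l,s,c=cv2.connectedComponentsWithStats(m)
    return m,[(s[j],c[j]) for j in range(1,n) if s[j][4]>=amin]
E
python3 - <<'E'
from h import *
a=cv2.imread('pics/top0.png');s=cv2.imread('pics/scene0.png')
for nm,im,n in (('top',a,'top'),('scene',s,'scene')):
    box=(160,185,300,240) if n=='top' else (150,170,300,220)
    for what,lo,hi,z in (('yel',(22,120,120),(35,255,255),.182),('grn',(45,120,80),(80,255,255),.186)):
        m,b=blobs(im,lo,hi,box)
        for st,c in b:
            print(n,what,st,c,ray(n,c,z).round(4))
            ys,xs=np.nonzero(m[st[1]:st[1]+st[3],st[0]:st[0]+st[2]])
            r=cv2.minAreaRect(np.c_[xs+st[0],ys+st[1]].astype(np.float32));print(r)
            p=cv2.boxPoints(r); p=p[np.argsort(p[:,0])]
            print([ray(n,q,z)[:2].round(4) for q in ((p[0]+p[1])/2,(p[2]+p[3])/2)])
w=capture('wrist');cv2.imwrite('pics/w0.png',w)
print(camera_info('wrist'))
c1=cv2.resize(a[215:250,340:390],None,fx=8,fy=8,interpolation=0)
c2=cv2.resize(a[185:240,160:293],None,fx=3,fy=5,interpolation=0)
c3=cv2.resize(s[165:260,150:300],None,fx=2.6,fy=3,interpolation=0)
out=np.zeros((600,800,3),np.uint8)
for c,y,x in ((c1,0,0),(c2,0,401),(c3,300,0),(w,300,400)):
    c=c[:min(300,c.shape[0])] if c is not w else cv2.resize(w,(400,300))
    out[y:y+c.shape[0],x:x+min(c.shape[1],800-x)]=c[:,:800-x]
cv2.imwrite('pics/c0.png',out)
E
```

```text
top yel [167 193  43  13 279] [187.42293907 199.37634409] [0.5316 0.2394 0.182 ]
((187.7615509033203, 199.40771484375), (41.79970169067383, 8.062257766723633), 7.125016689300537)
[array([0.535 , 0.3044]), array([0.5282, 0.1725])]
top yel [211 200  34  12 240] [227.45416667 205.75      ] [0.5208 0.1121 0.182 ]
((227.31207275390625, 205.76844787597656), (33.6695556640625, 7.217521667480469), 8.426968574523926)
[array([0.5246, 0.1653]), array([0.5168, 0.0598])]
top grn [206 199   5   9  32] [208.375   203.03125] [0.5242 0.1721 0.186 ]
((208.4038543701172, 202.9807891845703), (3.53009033203125, 8.43299388885498), 11.309932708740234)
[array([0.5251, 0.1775]), array([0.5237, 0.1665])]
scene yel [210 182  38  15 210] [228.71904762 188.88095238] [0.5206 0.112  0.182 ]
((228.59068298339844, 188.84457397460938), (5.8024468421936035, 37.054222106933594), 75.25643920898438)
[array([0.5246, 0.1648]), array([0.5172, 0.0586])]
scene yel [161 192  47  18 245] [183.93877551 200.24897959] [0.5311 0.2406 0.182 ]
((183.72618103027344, 199.97303771972656), (6.248318195343018, 47.023433685302734), 75.0685806274414)
[array([0.5364, 0.3038]), array([0.5282, 0.176 ])]
scene grn [206 190   6   8  27] [208.11111111 193.37037037] [0.5244 0.1723 0.186 ]
((208.0517120361328, 193.37930297851562), (7.056422710418701, 3.5282115936279297), 68.19859313964844)
[array([0.5239, 0.1776]), array([0.5249, 0.1674])]
{'fx': 276.79642192166114, 'fy': 276.79642192166114, 'cx': 252.77526428453947, 'cy': 191.65448415290518, 'R': array([[ 0.31846654, -0.94793341, -0.00114714],
       [-0.91441509, -0.30752428,  0.26319929],
       [-0.24984818, -0.08277121, -0.9647408 ]]), 't': array([-0.62460239, -0.03515227,  0.37787587])}
```

View pics/c0.png

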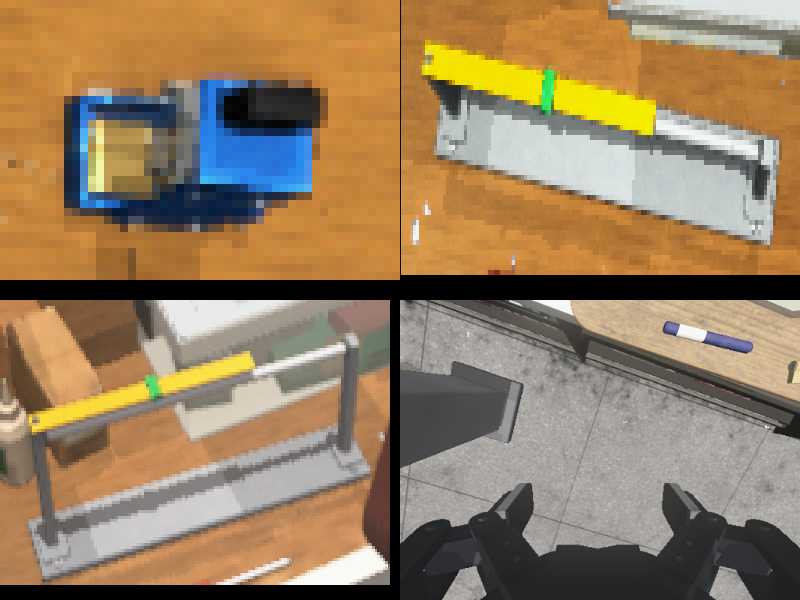

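The crops show the caddy upright with its strap on the robot's side, its grip's top at about pixel (375.6,228) of the top view, and the brass in the tray. The bar measures 246 mm, as given. The stand's yaw is about -4.25°, the clip is at y ≈ 53 mm, and no objects are near the gap.

```bash
python3 - <<'E'
from h import *
g=ray('top',(375.6,227.9),.209);print('grip',g)
for q in ((340+200/8,215+80/8),(340+312/8,215+80/8),(340+200/8,215+188/8),(340+312/8,215+190/8)): print(ray('top',q,.167).round(4))
print('tray',[ray('top',q,.028).round(4) for q in ((340+70/8,215+97/8),(340+72/8,215+210/8))])
o=get_obs();R=o['tcp_rot'];d=np.array([g[0],g[1],.31])-o['eef_pos'];print('tool shift',(R.T@d).round(4), 'yaw tool x',np.arctan2(R[1,0],R[0,0]))
E
```

```text
grip [ 0.48177239 -0.34462951  0.209     ]
[ 0.4946 -0.3225  0.167 ]
[ 0.4979 -0.3663  0.167 ]
[ 0.4522 -0.3235  0.167 ]
[ 0.4547 -0.367   0.167 ]
tray [array([ 0.5039, -0.3006,  0.028 ]), array([ 0.4553, -0.3029,  0.028 ])]
tool shift [ 0.347  -0.1447 -0.0606] yaw tool x 0.3237506302465415
```

```bash
python3 -m inch '[{"claw":1,"offset":[0,0,-0.1],"dr":[0,0,0]},{"claw":1,"offset":[0.077,-0.032,-0.01],"dr":[0,0,0]},{"claw":1,"offset":[0.077,-0.032,-0.01],"dr":[0,0,0]},{"claw":1,"offset":[0.077,-0.032,0],"dr":[0,0,0]},{"claw":1,"offset":[0.077,-0.032,0],"dr":[0,0,0]},{"claw":1,"offset":[0.077,-0.032,0],"dr":[0,0,0]},{"claw":1,"offset":[0.077,-0.032,0],"dr":[0,0,0]},{"claw":1,"offset":[0.077,-0.032,0],"dr":[0,0,0]},{"claw":1,"offset":[0.077,-0.032,0],"dr":[0,0,0.87]},{"claw":1,"offset":[0.077,-0.034,0],"dr":[0,0,0.87]},{"claw":1,"offset":[0,0,0],"dr":[0,0,0]},{"claw":1,"offset":[0,0,0],"dr":[0,0,0]}]' 60
python3 - <<'E'
from h import *
o=get_obs();print(o['eef_pos'],np.arctan2(o['tcp_rot'][1,0],o['tcp_rot'][0,0]),o['contact_force'],np.max(o['joint_velocities']))
i=camera_info('wrist');w=capture('wrist');cv2.imwrite('pics/w1.png',w)
import pickle;pickle.dump(i,open('w1.pkl','wb'))
cv2.imwrite('pics/w1b.png',cv2.resize(w,(800,600)))
print(proj('wrist',[.482,-.344,.209],i))
E
```

```text
t: 1.65
eef_pos: [0.4843, -0.3491, 0.3096]
tcp_rot: [[0.998, 0.064, -0.001], [0.064, -0.998, 0.0], [-0.001, -0.0, -1.0]]
contact_force: [-0.2, -0.3, 0.7]
finger_gap: 0.0852
grip_force: 0.0
[ 0.48431919 -0.34912542  0.30959171] 0.06448224526050732 [-0.16828342 -0.30468109  0.66707096] 0.0038493594040646998
[245.91498835 198.94405082]
```

View pics/w1b.png

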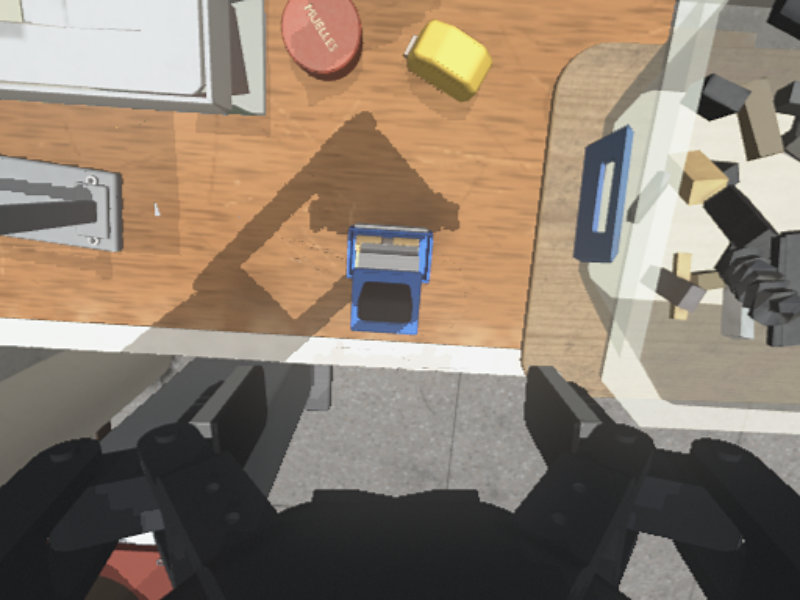

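The view shows the caddy between the open fingers, its blue plate at (350–420, 270–333) and its black grip at (357–412, 282–324) of 800x600. Rail stand post at the left.

```bash
python3 - <<'E'
from h import *
import pickle
i=pickle.load(open('w1.pkl','rb'));w=cv2.imread('pics/w1.png');k=1.5625
b=(222,178,280,222)
m,bl=blobs(w,(0,0,0),(180,255,75),b,30)
for st,c in bl:
  print('blk',st,c)
  if st[4]>200:
    e=[ray('wrist',q,.209,i)[:2].round(4) for q in ((st[0],c[1]),(st[0]+st[2],c[1]))];print(e,'mid',np.mean(e,axis=0))
    print([ray('wrist',(c[0],v),.209,i)[:2].round(4) for v in (st[1],st[1]+st[3])])
m,bl=blobs(w,(100,120,90),(125,255,255),b,30)
for r in range(172,218,4):
    x=np.nonzero(m[r])[0]
    if len(x): print(r,x.min(),x.max(),[ray('wrist',(u,r+.5),.167,i)[:2].round(4) for u in (x.min(),x.max()+1)])
for u in range(224,270,6):
    y=np.nonzero(m[:,u])[0]
    if len(y): print(u,y.max(),ray('wrist',(u+.5,y.max()+1),.167,i)[:2].round(4))
cv2.imwrite('pics/w1c.png',cv2.resize(w[165:225,215:285],None,fx=10,fy=10,interpolation=0))
E
```

```text
blk [229 180  35  27 790] [246.29113924 193.23037975]
[array([ 0.4861, -0.3295]), array([ 0.488 , -0.3589])] mid [ 0.48705 -0.3442 ]
[array([ 0.4984, -0.3434]), array([ 0.4748, -0.3447])]
180 227 273 [array([ 0.487, -0.324]), array([ 0.49  , -0.3703])]
184 226 268 [array([ 0.4829, -0.3232]), array([ 0.4857, -0.3657])]
188 226 268 [array([ 0.4788, -0.3234]), array([ 0.4816, -0.366 ])]
196 226 228 [array([ 0.4705, -0.3237]), array([ 0.4707, -0.3267])]
200 225 267 [array([ 0.4663, -0.3228]), array([ 0.4691, -0.366 ])]
204 225 229 [array([ 0.462, -0.323]), array([ 0.4624, -0.328 ])]
208 225 266 [array([ 0.4578, -0.3232]), array([ 0.4605, -0.3657])]
212 244 266 [array([ 0.4547, -0.3426]), array([ 0.4562, -0.366 ])]
230 185 [ 0.4817 -0.3277]
236 179 [ 0.4881 -0.3333]
242 179 [ 0.4885 -0.3393]
248 179 [ 0.4889 -0.3452]
254 212 [ 0.4549 -0.3534]
260 213 [ 0.4542 -0.3595]
266 212 [ 0.4557 -0.3656]
```

View pics/w1c.png

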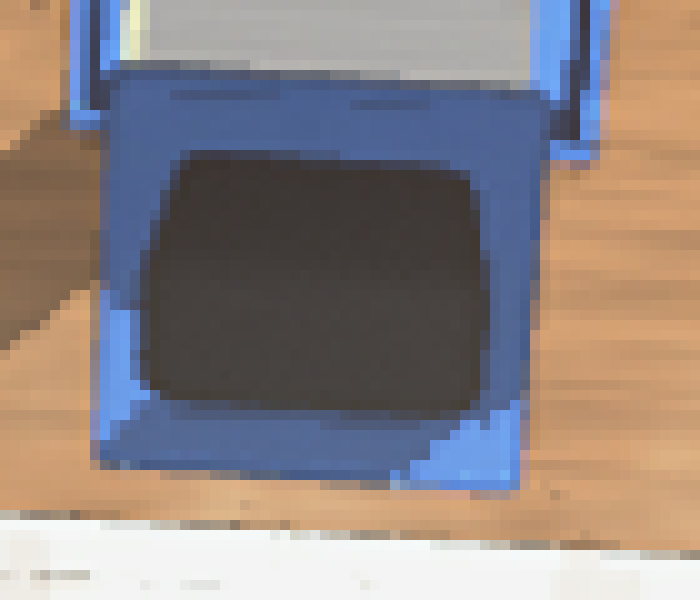

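```bash
python3 -m inch '[{"claw":1,"offset":[-0.0046,-0.0094,0],"dr":[0,0,0.37]},{"claw":1,"offset":[0,0,0.08],"dr":[0,0,0]},{"claw":1,"offset":[0,0,0.08],"dr":[0,0,0]},{"claw":1,"offset":[0,0,0.05],"dr":[0,0,0]},{"claw":1,"offset":[0,0,0.023],"dr":[0,0,0]},{"claw":1,"offset":[0,0,0],"dr":[0,0,0]},{"claw":1,"offset":[0,0,0],"dr":[0,0,0]}]' 60
```

```text
t: 2.58
eef_pos: [0.4825, -0.3454, 0.1951]
tcp_rot: [[1.0, 0.007, 0.002], [0.007, -1.0, -0.002], [0.002, 0.002, -1.0]]
contact_force: [0.5, 0.1, 0.2]
finger_gap: 0.0855
grip_force: 0.0
```

```bash
python3 -m inch '[{"claw":0,"offset":[0,-0.002,0.006],"dr":[0,0,0]},{"claw":-0.25,"offset":[0,0,0],"dr":[0,0,0]},{"claw":-1,"offset":[0,0,0],"dr":[0,0,0]},{"claw":-1,"offset":[0,0,0],"dr":[0,0,0]},{"claw":-1,"offset":[0,0,0],"dr":[0,0,0]},{"claw":-1,"offset":[0,0,0],"dr":[0,0,0]},{"claw":-1,"offset":[0,0,0],"dr":[0,0,0]},{"claw":-1,"offset":[0,0,0],"dr":[0,0,0]}]' 60
```

```text
t: 3.58
eef_pos: [0.4823, -0.3435, 0.1909]
tcp_rot: [[1.0, 0.007, 0.001], [0.007, -1.0, -0.0], [0.001, 0.0, -1.0]]
contact_force: [-0.1, 2.7, 5.2]
finger_gap: 0.0294
grip_force: 60.9
```

```bash
python3 -m inch '[{"claw":-1,"offset":[0,0,-0.02],"dr":[0,0,0]},{"claw":-1,"offset":[0,0,-0.04],"dr":[0,0,0]},{"claw":-1,"offset":[0,0,-0.04],"dr":[0,0,0]},{"claw":-1,"offset":[-0.02,0,-0.04],"dr":[0,0,0]},{"claw":-1,"offset":[-0.04,0,-0.02],"dr":[0,0,0.27]},{"claw":-1,"offset":[-0.028,0,0],"dr":[0,0,0.27]},{"claw":-1,"offset":[0,0,0],"dr":[0,0,0]},{"claw":-1,"offset":[0,0,0],"dr":[0,0,0]}]' 80
python3 - <<'E'
from h import *
o=get_obs();R=o['tcp_rot'];print(np.arctan2(R[1,0],R[0,0]),R.T@(np.array([.438,.0098,.271])-o['eef_pos']))
E
```

```text
t: 4.58
eef_pos: [0.438, -0.3431, 0.2701]
tcp_rot: [[0.997, -0.073, -0.0], [-0.073, -0.997, 0.001], [-0.0, -0.001, -1.0]]
contact_force: [0.3, 0.8, -5.0]
finger_gap: 0.0287
grip_force: 79.7
-0.0734783947056698 [-0.02594729 -0.3519889  -0.00072005]
```

```bash
python3 -m inch '[{"claw":-1,"offset":[-0.006,-0.03,0],"dr":[0,0,0]},{"claw":-1,"offset":[-0.006,-0.05,0],"dr":[0,0,0]},{"claw":-1,"offset":[-0.005,-0.07,0],"dr":[0,0,0]},{"claw":-1,"offset":[-0.005,-0.07,0],"dr":[0,0,0]},{"claw":-1,"offset":[-0.005,-0.07,0],"dr":[0,0,0]},{"claw":-1,"offset":[-0.005,-0.07,0],"dr":[0,0,0]},{"claw":-1,"offset":[-0.005,-0.07,0],"dr":[0,0,0]},{"claw":-1,"offset":[-0.005,-0.07,0],"dr":[0,0,0]},{"claw":-1,"offset":[-0.005,-0.07,0],"dr":[0,0,0]},{"claw":-1,"offset":[-0.005,-0.07,0],"dr":[0,0,0]},{"claw":-1,"offset":[0,-0.04,0],"dr":[0,0,0]},{"claw":-1,"offset":[0,-0.024,0],"dr":[0,0,0]}]'
python3 -m inch '[{"claw":-1,"offset":[0,0,0],"dr":[0,0,0]},{"claw":-1,"offset":[0,0,0],"dr":[0,0,0]}]'
python3 - <<'E'
from h import *
o=get_obs();R=o['tcp_rot'];print(R.T@(np.array([.5128,.0042,.271])-o['eef_pos']))
i=camera_info('wrist');w=capture('wrist');t=capture('top');s=capture('scene')
cv2.imwrite('pics/w2.png',w);cv2.imwrite('pics/t2.png',t);cv2.imwrite('pics/s2.png',s)
import pickle;pickle.dump(i,open('w2.pkl','wb'))
out=np.zeros((600,800,3),np.uint8)
out[:300,:400]=cv2.resize(w,(400,300));out[:300,400:]=cv2.resize(t[170:245,210:310],(400,300),interpolation=0)
out[300:,:]=cv2.resize(s[165:255,170:410],(800,300),interpolation=0)
cv2.imwrite('pics/c2.png',out)
E
```

```text
t: 6.08
eef_pos: [0.4375, 0.0114, 0.2703]
tcp_rot: [[0.997, -0.071, -0.0], [-0.071, -0.997, 0.0], [-0.0, -0.0, -1.0]]
contact_force: [0.2, -0.2, -5.8]
finger_gap: 0.0289
grip_force: 80.3
t: 6.32
eef_pos: [0.438, 0.0092, 0.2704]
tcp_rot: [[0.997, -0.074, -0.0], [-0.074, -0.997, -0.0], [-0.0, 0.001, -1.0]]
contact_force: [0.4, -0.4, -6.8]
finger_gap: 0.0292
grip_force: 80.3
[ 0.07498434 -0.00054297 -0.00058611]
```

View pics/c2.png

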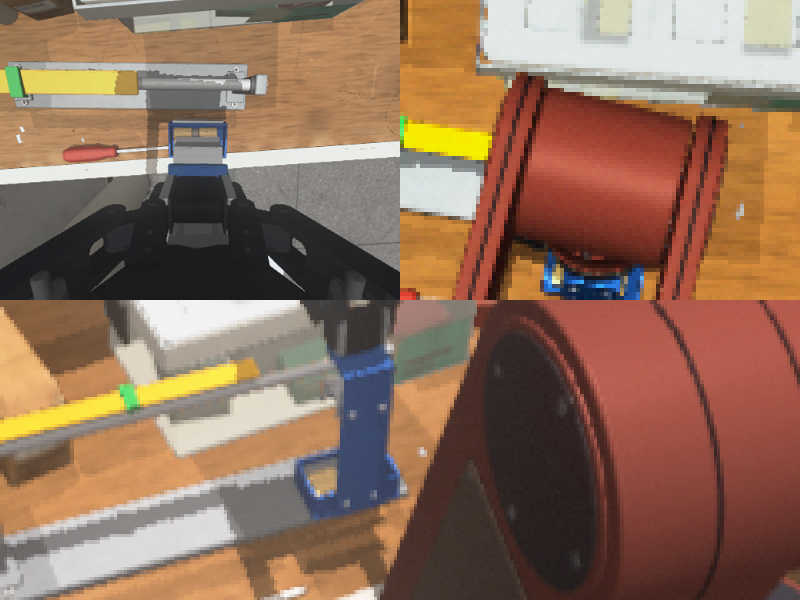

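The caddy hangs straight, parallel to the rail, on the robot's side and in line with the gap. The brass is in the tray and the bar's end is at about (137,83) of the wrist panel. I check the rail against this nearer view.

```bash
python3 - <<'E'
from h import *
import pickle
i=pickle.load(open('w2.pkl','rb'));w=cv2.imread('pics/w2.png')
m,b=blobs(w,(20,90,90),(35,255,255),(0,60,200,140),100)
for st,c in b:
    print(st,c)
for u in (40,80,120,150,165):
    y=np.nonzero(m[:,u])[0]
    if len(y): 
        e=[ray('wrist',(u+.5,v),.182,i)[:2] for v in (y.min(),y.max()+1)];print(u,np.round(e,4),np.mean(e,axis=0).round(4))
x=max(np.nonzero(m[107])[0]);print('end',ray('wrist',(x+1,107),.182,i).round(4))
a=-.0742;R=np.array([[np.cos(a),-np.sin(a)],[np.sin(a),np.cos(a)]])
for y in (-.06,.0,.05): print('pred',np.array([.5213,.1189])+R@[0,y])
m,b=blobs(w,(45,90,60),(80,255,255),(0,60,200,140),20)
for st,c in b: print('clip',st,c,ray('wrist',c,.186,i).round(4))
E
```

```text
[  0  89  13  32 288] [  4.40625    105.60069444]
[  26   89  151   32 4489] [101.3847182  104.75584763]
40 [[0.533  0.1552]
 [0.5124 0.161 ]] [0.5227 0.1581]
80 [[0.5316 0.1262]
 [0.5095 0.1315]] [0.5206 0.1289]
120 [[0.5288 0.0976]
 [0.5073 0.1019]] [0.5181 0.0998]
150 [[0.5272 0.076 ]
 [0.5057 0.0797]] [0.5165 0.0779]
165 [[0.5257 0.0653]
 [0.5049 0.0686]] [0.5153 0.067 ]
end [0.5141 0.0586 0.182 ]
pred [0.51685208 0.05906509]
pred [0.5213 0.1189]
pred [0.5250066  0.16876242]
clip [  6  85  30  40 720] [ 18.45277778 104.65972222] [0.5239 0.1708 0.186 ]
```

```bash
python3 -m inch '[{"claw":-1,"offset":[0.015,0,0],"dr":[0,0,0]},{"claw":-1,"offset":[0.03,0,0],"dr":[0,0,0]},{"claw":-1,"offset":[0.035,0,0],"dr":[0,0,0]},{"claw":-1,"offset":[0.035,0,0],"dr":[0,0,0]},{"claw":-1,"offset":[0.023,0,0],"dr":[0,0,0]},{"claw":-1,"offset":[0.01,0,0],"dr":[0,0,0]},{"claw":-1,"offset":[0,0,0],"dr":[0,0,0]},{"claw":-1,"offset":[0,0,0],"dr":[0,0,0]}]'
python3 -m inch '[{"claw":-1,"offset":[0,0,0.016],"dr":[0,0,0]},{"claw":-1,"offset":[0,0,0.02],"dr":[0,0,0]},{"claw":-1,"offset":[0,0,0.02],"dr":[0,0,0]},{"claw":-1,"offset":[0,0,0.012],"dr":[0,0,0]},{"claw":-1,"offset":[0,0,0],"dr":[0,0,0]},{"claw":-1,"offset":[0,0,0],"dr":[0,0,0]}]'
```

```text
t: 7.48
eef_pos: [0.5114, 0.0043, 0.2704]
tcp_rot: [[0.997, -0.074, -0.0], [-0.074, -0.997, 0.0], [-0.0, -0.0, -1.0]]
contact_force: [1.4, -0.3, -6.1]
finger_gap: 0.0289
grip_force: 80.2
t: 8.22
eef_pos: [0.5121, 0.0042, 0.2368]
tcp_rot: [[0.997, -0.074, 0.001], [-0.074, -0.997, -0.0], [0.001, 0.0, -1.0]]
contact_force: [-0.6, -0.6, -6.4]
finger_gap: 0.0292
grip_force: 80.2
```

```bash
python3 -m inch '[{"claw":-1,"offset":[0,0,0.005],"dr":[0,0,0]},{"claw":-1,"offset":[0,0,0.005],"dr":[0,0,0]},{"claw":-1,"offset":[0,0,0.004],"dr":[0,0,0]},{"claw":-1,"offset":[0,0,0],"dr":[0,0,0]},{"claw":-1,"offset":[0,0,0],"dr":[0,0,0]}]'
python3 -m inch '[{"claw":-1,"offset":[0,0,0.002],"dr":[0,0,0]},{"claw":-1,"offset":[0,0,0.002],"dr":[0,0,0]},{"claw":-1,"offset":[0,0,0],"dr":[0,0,0]},{"claw":-1,"offset":[0,0,0],"dr":[0,0,0]}]'
```

```text
t: 8.85
eef_pos: [0.5119, 0.0042, 0.2295]
tcp_rot: [[0.997, -0.074, 0.0], [-0.074, -0.997, 0.0], [0.0, -0.0, -1.0]]
contact_force: [-0.6, 0.4, -7.3]
finger_gap: 0.029
grip_force: 80.2
t: 9.35
eef_pos: [0.5121, 0.0042, 0.2282]
tcp_rot: [[0.997, -0.074, 0.001], [-0.074, -0.997, -0.0], [0.001, 0.0, -1.0]]
contact_force: [-2.0, 0.2, 1.1]
finger_gap: 0.0289
grip_force: 81.0
```

```bash
python3 -m inch '[{"claw":-1,"offset":[-0.002,0,-0.003],"dr":[0,0,0]},{"claw":-1,"offset":[0,-0.01,0],"dr":[0,0,0]},{"claw":-1,"offset":[0,-0.02,0],"dr":[0,0,0]},{"claw":-1,"offset":[0,-0.02,0],"dr":[0,0,0]},{"claw":-1,"offset":[0,-0.02,0],"dr":[0,0,0]},{"claw":-1,"offset":[0,-0.02,0],"dr":[0,0,0]},{"claw":-1,"offset":[0,-0.02,0],"dr":[0,0,0]},{"claw":-1,"offset":[0,-0.01,0],"dr":[0,0,0]},{"claw":-1,"offset":[0,0,0],"dr":[0,0,0]},{"claw":-1,"offset":[0,0,0],"dr":[0,0,0]}]'
```

```text
t: 10.6
eef_pos: [0.5153, 0.0639, 0.229]
tcp_rot: [[0.997, -0.074, -0.0], [-0.074, -0.997, -0.0], [-0.0, 0.0, -1.0]]
contact_force: [-0.1, 0.1, -6.7]
finger_gap: 0.0288
grip_force: 80.3
```

```bash
python3 -m inch '[{"claw":-1,"offset":[0,-0.01,0.001],"dr":[0,0,0]},{"claw":-1,"offset":[0,-0.02,0],"dr":[0,0,0]},{"claw":-1,"offset":[0,-0.022,0],"dr":[0,0,0]},{"claw":-1,"offset":[0,-0.022,0],"dr":[0,0,0]},{"claw":-1,"offset":[0,-0.022,0],"dr":[0,0,0]},{"claw":-1,"offset":[0,-0.022,0],"dr":[0,0,0]},{"claw":-1,"offset":[0,-0.022,0],"dr":[0,0,0]},{"claw":-1,"offset":[0,-0.022,0],"dr":[0,0,0]},{"claw":-1,"offset":[0,-0.022,0],"dr":[0,0,0]},{"claw":-1,"offset":[0,-0.02,0],"dr":[0,0,0]},{"claw":-1,"offset":[0,-0.012,0],"dr":[0,0,0]},{"claw":-1,"offset":[0,0,0],"dr":[0,0,0]}]'
python3 -m inch '[{"claw":-1,"offset":[0,0,0],"dr":[0,0,0]}]'
python3 - <<'E'
from h import *
o=get_obs();print(o['eef_pos'],o['contact_force'],o['wrist_torque'])
w=capture('wrist');t=capture('top');s=capture('scene')
i=camera_info('wrist')
for n,im in (('w',w),('t',t),('s',s)): cv2.imwrite(f'pics/{n}3.png',im)
for n,im in (('top',t),('scene',s),('wrist',w)):
    m,b=blobs(im,(45,110,60),(80,255,255),(150,60,350,260),6)
    for st,c in b: print(n,'clip',st,c,ray(n,c,.186,i if n=='wrist' else None).round(4))
out=np.zeros((600,800,3),np.uint8)
out[:300,:400]=cv2.resize(w,(400,300));out[:300,400:]=cv2.resize(t[170:245,160:260],(400,300),interpolation=0)
out[300:,:]=cv2.resize(s[150:255,130:410],(800,300),interpolation=0)
cv2.imwrite('pics/c3.png',out)
E
```

```text
t: 12.1
eef_pos: [0.5232, 0.1722, 0.2285]
tcp_rot: [[0.997, -0.073, -0.0], [-0.073, -0.997, -0.0], [-0.0, 0.0, -1.0]]
contact_force: [0.8, -1.0, -6.0]
finger_gap: 0.029
grip_force: 80.3
t: 12.22
eef_pos: [0.5232, 0.1716, 0.2285]
tcp_rot: [[0.997, -0.074, -0.0], [-0.074, -0.997, -0.0], [-0.0, 0.0, -1.0]]
contact_force: [-0.8, 0.2, -5.8]
finger_gap: 0.0293
grip_force: 80.3
[0.52319839 0.17157621 0.22846596] [-0.82533308  0.17913805 -5.77731822] [0.00270985 0.01280858 0.03207704]
wrist clip [243 201  17   8 136] [251.  204.5] [0.5353 0.1711 0.186 ]
```

View pics/c3.png

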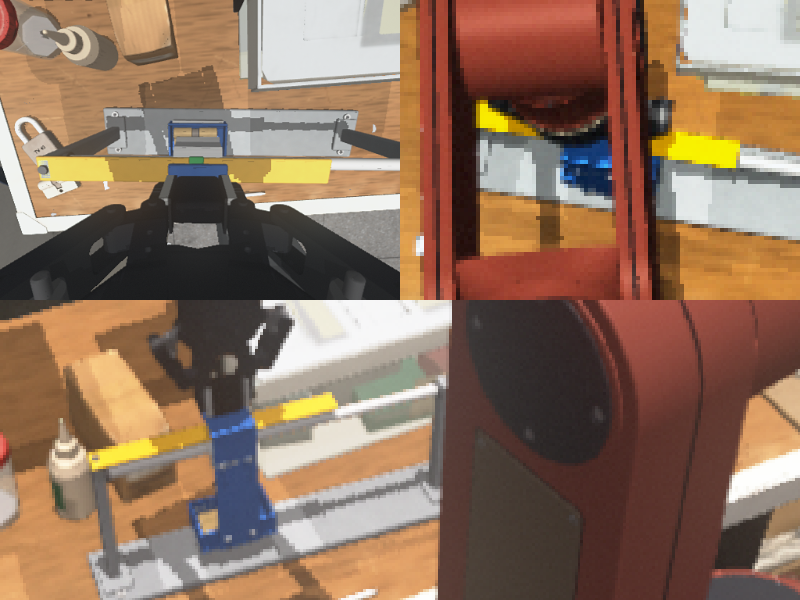

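The hook is round the rail under the bar and the caddy is upright, with the clip showing centred above the plate at wrist-panel (196,160). The brass is in the tray. Next I seat it gently.

```bash
python3 -m inch '[{"claw":-1,"offset":[0,0,0.0015],"dr":[0,0,0]},{"claw":-1,"offset":[0,0,0],"dr":[0,0,0]},{"claw":-1,"offset":[0,0,0],"dr":[0,0,0]}]' 30
```

```text
t: 12.75
eef_pos: [0.5234, 0.1716, 0.228]
tcp_rot: [[0.997, -0.074, 0.001], [-0.074, -0.997, -0.0], [0.001, 0.0, -1.0]]
contact_force: [0.5, -0.8, -5.1]
finger_gap: 0.0287
grip_force: 80.6
```

```bash
python3 -m inch '[{"claw":-1,"offset":[0,0,0.0015],"dr":[0,0,0]},{"claw":-1,"offset":[0,0,0],"dr":[0,0,0]},{"claw":-1,"offset":[0,0,0],"dr":[0,0,0]}]' 30
```

```text
t: 13.12
eef_pos: [0.5237, 0.1718, 0.2278]
tcp_rot: [[0.997, -0.074, 0.002], [-0.074, -0.997, 0.0], [0.002, -0.0, -1.0]]
contact_force: [0.7, -1.2, 1.4]
finger_gap: 0.0288
grip_force: 81.1
```

```bash
python3 -m inch '[{"claw":-0.32,"offset":[0,0,0],"dr":[0,0,0]},{"claw":-0.28,"offset":[0,0,0],"dr":[0,0,0]},{"claw":-0.25,"offset":[0,0,0],"dr":[0,0,0]},{"claw":-0.22,"offset":[0,0,0],"dr":[0,0,0]},{"claw":-0.18,"offset":[0,0,0],"dr":[0,0,0]},{"claw":-0.1,"offset":[0,0,0],"dr":[0,0,0]},{"claw":0.1,"offset":[0,0,0],"dr":[0,0,0]},{"claw":0.3,"offset":[0,0,0],"dr":[0,0,0]},{"claw":0.5,"offset":[0,0,0],"dr":[0,0,0]},{"claw":0.5,"offset":[0,0,0],"dr":[0,0,0]}]' 20
```

```text
t: 14.38
eef_pos: [0.5232, 0.1718, 0.227]
tcp_rot: [[0.997, -0.074, 0.0], [-0.074, -0.997, 0.0], [0.0, -0.0, -1.0]]
contact_force: [0.4, -0.1, 0.0]
finger_gap: 0.064
grip_force: 0.0
```

```bash
python3 -m inch '[{"claw":0.5,"offset":[0,0,-0.02],"dr":[0,0,0]},{"claw":0.5,"offset":[0,0,-0.04],"dr":[0,0,0]},{"claw":0.5,"offset":[0,0,-0.06],"dr":[0,0,0]},{"claw":0.5,"offset":[0,0,-0.06],"dr":[0,0,0]},{"claw":0.5,"offset":[-0.05,0,-0.03],"dr":[0,0,0]},{"claw":0.5,"offset":[-0.06,0,0],"dr":[0,0,0]},{"claw":0.5,"offset":[-0.04,0,0],"dr":[0,0,0]},{"claw":0.5,"offset":[0,0,0],"dr":[0,0,0]},{"claw":0.5,"offset":[0,0,0],"dr":[0,0,0]},{"claw":0.5,"offset":[0,0,0],"dr":[0,0,0]}]'
cat > look.py <<'E'
from h import *
import sys
k=sys.argv[1]
i=camera_info('wrist');w=capture('wrist');s=capture('scene');t=capture('top')
for n,im in (('w',w),('s',s),('t',t)): cv2.imwrite(f'pics/{n}{k}.png',im)
m,b=blobs(w,(45,90,60),(80,255,255),None,20)
for st,c in b: print('clip',st,c,ray('wrist',c,.186,i).round(4))
m,b=blobs(w,(100,120,60),(125,255,255),None,60)
for st,c in b: print('blue',st,c,ray('wrist',c,.204,i).round(4))
print('pred grip top',proj('wrist',[.5233,.1718,.246],i))
out=np.zeros((600,800,3),np.uint8)
out[:300,:400]=cv2.resize(w,(400,300));out[:300,400:]=cv2.resize(t[170:245,160:260],(400,300),interpolation=0)
out[300:,:]=cv2.resize(s[150:255,130:410],(800,300),interpolation=0)
cv2.imwrite(f'pics/c{k}.png',out)
E
python3 look.py 4
```

```text
t: 15.62
eef_pos: [0.4491, 0.1772, 0.3322]
tcp_rot: [[0.997, -0.074, 0.0], [-0.074, -0.997, -0.0], [0.0, 0.0, -1.0]]
contact_force: [0.4, 0.5, -0.3]
finger_gap: 0.064
grip_force: 0.0
blue [227  91  25   9 125] [236.92   93.592] [0.5344 0.1839 0.204 ]
blue [229 115  48  24 348] [249.42816092 132.16666667] [0.5012 0.1757 0.204 ]
pred grip top [251.79798544 103.92386823]
```

View pics/c4.png

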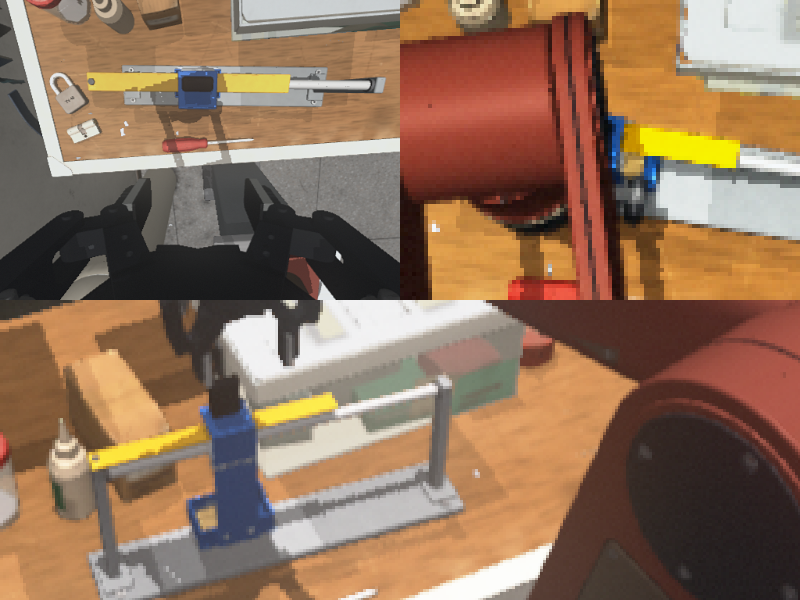

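The caddy hangs on the rail under the bar, released, with the brass in the tray. I check whether it swings or tilts by tracking its blue outline over time.

```bash
cat > tr.py <<'E'
from h import *
import sys
for f in (['pics/s3.png','pics/s4.png'] if len(sys.argv)>1 else [])+['now']:
    s=capture('scene') if f=='now' else cv2.imread(f)
    m,b=blobs(s,(100,100,40),(125,255,255),(190,150,240,250),30)
    p=cv2.findNonZero(m);st=cv2.boundingRect(p)
    r=[(v,np.nonzero(m[v])[0].min(),np.nonzero(m[v])[0].max()) for v in (195,200,205,210,215,220,225,230)]
    print(f,get_obs()['t'],st,r)
w=capture('wrist');i=camera_info('wrist')
m,b=blobs(w,(0,0,0),(180,255,75),(222,80,285,145),60)
for st,c in b: print('blk',st,c,ray('wrist',c,.246,i).round(4))
m,b=blobs(w,(100,100,60),(125,255,255),(200,60,300,160),60)
p=cv2.boundingRect(cv2.findNonZero(m));print(p)
E
python3 tr.py 1
python3 -m inch '[{"claw":0.5,"offset":[0,0,0],"dr":[0,0,0]},{"claw":0.5,"offset":[0,0,0],"dr":[0,0,0]},{"claw":0.5,"offset":[0,0,0],"dr":[0,0,0]}]' | head -1
python3 tr.py
python3 -m inch '[{"claw":0.5,"offset":[0,0,0],"dr":[0,0,0]},{"claw":0.5,"offset":[0,0,0],"dr":[0,0,0]},{"claw":0.5,"offset":[0,0,0],"dr":[0,0,0]}]' | head -1
python3 tr.py
python3 - <<'E'
from h import *
w=capture('wrist');s=capture('scene')
cv2.imwrite('pics/w5.png',w);cv2.imwrite('pics/s5.png',s)
out=np.zeros((600,800,3),np.uint8)
out[:,:400]=cv2.resize(w[80:155,225:275],(400,600),interpolation=cv2.INTER_CUBIC);out[:,400:]=cv2.resize(s[170:245,190:240],(400,600),interpolation=cv2.INTER_CUBIC)
cv2.imwrite('pics/c5.png',out)
E
```

```text
pics/s3.png 15.775 (196, 188, 30, 50) [(195, np.int64(204), np.int64(218)), (200, np.int64(205), np.int64(218)), (205, np.int64(205), np.int64(214)), (210, np.int64(205), np.int64(218)), (215, np.int64(206), np.int64(220)), (220, np.int64(199), np.int64(220)), (225, np.int64(197), np.int64(225)), (230, np.int64(198), np.int64(225))]
t: 16.15
t: 16.58Traceback (most recent call last):
  File "tr.py", line 7, in <module>
    r=[(v,np.nonzero(m[v])[0].min(),np.nonzero(m[v])[0].max()) for v in (195,200,205,210,215,220,225,230)]
          ~~~~~~~~~~~~~~~~~~~~~~~^^
    return umr_minimum(a, axis, None, out, keepdims, initial, where)
ValueError: zero-size array to reduction operation minimum which has no identity
Traceback (most recent call last):
  File "tr.py", line 7, in <module>
    r=[(v,np.nonzero(m[v])[0].min(),np.nonzero(m[v])[0].max()) for v in (195,200,205,210,215,220,225,230)]
          ~~~~~~~~~~~~~~~~~~~~~~~^^
ValueError: zero-size array to reduction operation minimum which has no identity
Traceback (most recent call last):
  File "tr.py", line 7, in <module>
    r=[(v,np.nonzero(m[v])[0].min(),np.nonzero(m[v])[0].max()) for v in (195,200,205,210,215,220,225,230)]
          ~~~~~~~~~~~~~~~~~~~~~~~^^
ValueError: zero-size array to reduction operation minimum which has no identity
```

View pics/c5.png

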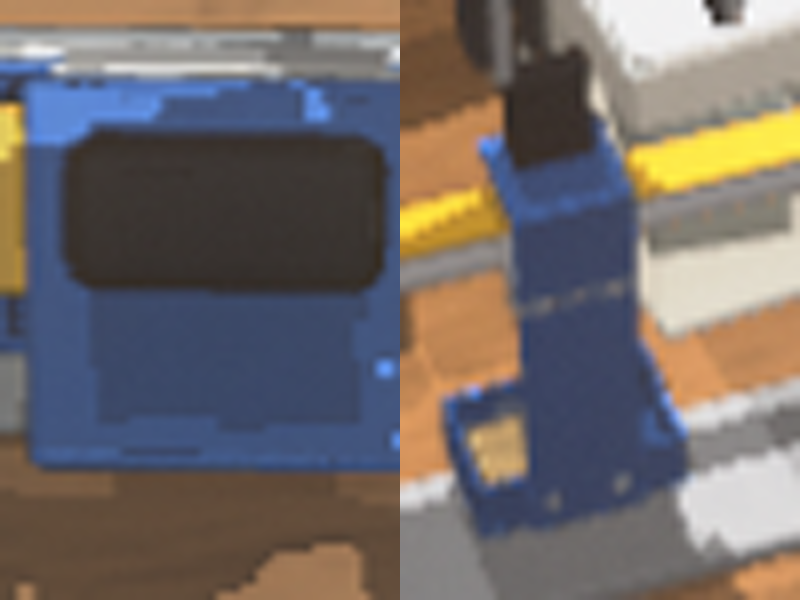

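It now looks upright, unlike the picture of a moment before, so it may be swinging. I compare frames over time.

```bash
cat > tr.py <<'E'
from h import *
g=lambda s:cv2.cvtColor(s[170:245,190:232],cv2.COLOR_BGR2GRAY).astype(np.float32)
ref=cv2.imread('pics/s5.png')
def dk(s): # blue-dominant mask: tilt of outline
    d=s.astype(int);m=((d[...,0]>d[...,2]+25)&(d[...,0]>d[...,1]+10)).astype(np.uint8);m[:,:188]=0;m[:,236:]=0;m[:175]=0;m[248:]=0
    p=np.argwhere(m);return len(p),p.mean(0).round(2),p[p[:,0]<208].mean(0).round(2),p[p[:,0]>222].mean(0).round(2)
for f in ('s3','s4','s5'): print(f,*dk(cv2.imread(f'pics/{f}.png')))
for k in range(6):
    s=capture('scene');capture('top');print(round(get_obs()['t'],2),*dk(s),np.abs(g(s)-g(ref)).mean().round(2))
w=capture('wrist');i=camera_info('wrist')
d=w.max(2);sub=(d[80:155,222:280]<68).astype(np.uint8)
n,l,st,c=cv2.connectedComponentsWithStats(sub)
for j in range(1,n):
    if st[j][4]>150:
        x,y,a,b=st[j][:4]; print(st[j], 'gripwidth',ray('wrist',(222+x,80+c[j][1]),.246,i).round(4),ray('wrist',(222+x+a,80+c[j][1]),.246,i).round(4))
E
python3 tr.py
python3 -m inch '[{"claw":0.5,"offset":[0,0,0],"dr":[0,0,0]},{"claw":0.5,"offset":[0,0,0],"dr":[0,0,0]},{"claw":0.5,"offset":[0,0,0],"dr":[0,0,0]},{"claw":0.5,"offset":[0,0,0],"dr":[0,0,0]},{"claw":0.5,"offset":[0,0,0],"dr":[0,0,0]},{"claw":0.5,"offset":[0,0,0],"dr":[0,0,0]},{"claw":0.5,"offset":[0,0,0],"dr":[0,0,0]},{"claw":0.5,"offset":[0,0,0],"dr":[0,0,0]},{"claw":0.5,"offset":[0,0,0],"dr":[0,0,0]},{"claw":0.5,"offset":[0,0,0],"dr":[0,0,0]},{"claw":0.5,"offset":[0,0,0],"dr":[0,0,0]},{"claw":0.5,"offset":[0,0,0],"dr":[0,0,0]}]' |head -1
python3 tr.py
```

```text
s3 831 [214.53 211.6 ] [197.56 211.04] [229.13 211.65]
s4 785 [213.28 211.13] [196.92 210.44] [228.45 211.12]
s5 786 [213.38 211.13] [196.89 210.41] [228.47 211.2 ]
16.82 786 [213.3  211.13] [196.91 210.43] [228.45 211.2 ] 0.89
16.93 789 [213.28 211.15] [196.9 210.4] [228.46 211.21] 0.89
17.02 790 [213.31 211.15] [196.91 210.43] [228.47 211.2 ] 0.88
17.12 786 [213.32 211.13] [196.92 210.39] [228.46 211.21] 0.89
17.23 788 [213.39 211.13] [196.89 210.4 ] [228.5  211.17] 0.89
17.32 787 [213.33 211.15] [196.85 210.41] [228.46 211.23] 0.9
[ 11  17  40  20 764] gripwidth [0.522  0.1857 0.246 ] [0.5199 0.1567 0.246 ]
t: 18.88
s3 831 [214.53 211.6 ] [197.56 211.04] [229.13 211.65]
s4 785 [213.28 211.13] [196.92 210.44] [228.45 211.12]
s5 786 [213.38 211.13] [196.89 210.41] [228.47 211.2 ]
18.98 786 [213.31 211.13] [196.85 210.41] [228.47 211.2 ] 0.89
19.07 788 [213.32 211.16] [196.88 210.43] [228.47 211.2 ] 0.89
19.18 785 [213.32 211.14] [196.85 210.41] [228.47 211.2 ] 0.88
19.27 783 [213.33 211.13] [196.88 210.4 ] [228.46 211.21] 0.89
19.38 785 [213.29 211.16] [196.87 210.39] [228.45 211.25] 0.87
19.48 786 [213.3  211.17] [196.92 210.44] [228.47 211.26] 0.87
[ 11  17  40  20 764] gripwidth [0.522  0.1857 0.246 ] [0.5199 0.1567 0.246 ]
```

```bash
python3 -c "
from rig import *
print(sign_off())"
```

```text
the job is handed in; nothing more can be done
None
```

The caddy was handed in at about 19.5 s, hanging upright and still on the rail under the yellow bar, about 1 mm off the green clip's centre by camera measurement, with the brass cylinder in its tray and the gripper clear.

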